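# Find the blind hole of a floating stand base with the steel post

## Robot

A 6-joint arm with a two-finger parallel gripper is mounted at the origin on the work surface. World frame = base frame: x ahead of the robot, y to its left, z up, the work surface at z = 0. Lengths are in m, angles in rad, forces in N, time in s.
With the tool pointing down it reaches from about 0.25 to 0.775 m from the base axis. Payload 4 kg.
Tool frame: the origin (TCP) lies midway between the tips of the shut fingers; the grasp point (between the pads) lies 19 mm behind it (robot.pinch_z is the distance from the TCP to the grasp point, in m); x points along the fingers, y is the direction in which the jaws open and shut, and the axes are right-handed (so a half turn about x gives the same grasp; the last joint's range is limited). The gripper opens to 94 mm and grips with 3 to 60 N. Pads are 16 mm wide; open, the fingers measure 119 mm over their backs; the gripper's body (75 mm by 177 mm) begins 78 mm behind the grasp point.
Start: joints at [-1.217, 0.087, 1.371, -0, 1.684, -0.103], TCP at [0.243, -0.494, 0.206] pointing down, gripper open.
Joint ranges: [-3.1, 3.1], [-0.76, 2.03], [0.27, 2.55], [-1.08, 4.22], [0.17, 2.65], [-2.57, 2.57]. Speed limits (rad/s): [2.79, 2.79, 3.14, 3.14, 3.14, 3.14].

## Interface

Orientations are given as [roll, pitch, yaw] about the fixed x, y, z axes, in that order (R = Rz(yaw) Ry(pitch) Rx(roll)).
In Python, from bench import robot, imaging gives the robot as it stands. The module is installed in compiled form; this text tells all that it offers.
- The arm moves only by the tool drive_tool, never from a script. Its argument "commands" is a list that holds one entry, the list of rows, each a list of 4 numbers: the shift along the tool's x, y, z as a fraction of full scale, then the turn about the tool's x as a fraction of full scale. A call has 1 to 20 rows; each row shifts and turns the commanded pose from where the row before left it, along the tool's axes as they then stand; what a row does not reach is not made up. Full scale, the value 1, is 0.25 m for a shift and 360 degrees for a turn. A row lasts 1/10 s, in which the tool goes at most 50 mm and 8.59 degrees, less where a joint would pass 70% of its speed; a pose out of reach is approached as far as the arm can. A call with a number of a shift or a turn outside -1 to 1 is refused whole. A call with a gripper value outside its range is refused whole. "grip" is the opening, from 0 (shut) to 1 (fully open), set as the call begins (left out, the last holds). The fingers move at their own pace and stop on an object; the grip force is fixed at half the most. Time passes only in rows, so rows that do not move let the fingers close. It gives the time, the measured TCP pose, the force and the opening at its end, in the units of the state.
- robot.get_obs(): the state, without advancing time (a new reading comes with each control period).
- imaging.snapshot(name): name is "scene" or "top"; returns a dict with "pixels" (400x640x3 uint8, red, green, blue), "z_map" (400x640 float32, m along the optical axis (not along the pixel's ray), 0 where there is no reading), "mtx" (3x3 intrinsics, pixels), "k1" (the pictures are not rectified: a ray, as slopes to the right and down, at radius r is drawn at 1 + k1 r^2 times it, then the intrinsics apply), "extrinsics" (4x4, takes a point from world to camera coordinates). Camera axes: x right, y up, looking along -z (the intrinsics and any distortion apply to the point x, -y, -z); pixel columns grow to the right and rows downward; lengths in m; the calibration is good to about 2 mm. A picture is of the moment at which its call begins.
- robot.close_job(): hands the job in, once; it reports no verdict.
The state is a dict: "time": time; "joint_positions": joint angles; "qvel": joint speeds; "joint_torque": joint torques, N m; "tool_pos": TCP position; "ee_rot": TCP orientation; "wrist_force": force on the tool from outside, world axes, zero at the start; "wrist_torque": the same for the moment, N m; "width": finger opening in m.
Only numpy, scipy, OpenCV 4.12 (cv2) and the standard library are available. Lean on these libraries where they do the work, as an engineer would, in place of code of your own. Each camera call takes 0.05 s, during which the arm holds its last target.

## Task

Take the tall headed steel post out of the wooden rack and plant it in the blind hole of the grey stand base: set its tip down on the black sprung slab near either end of the window, then slide it gently along the slab's middle line, never lifting it off the slab, until it drops into the hole. Push it fully home and let go so that it stands upright by itself. Do not press the slab down to its stops or jam the post, and leave everything else where it is.

Things in the scene. Friction and masses are not known exactly. Their poses are not given: they have to be found in the camera images.
- post: Tall steel post, 130 mm long, about 0.13 kg (varies), standing in one of the three wells of the rack, any of them. Shank 12 mm thick; round head 18 mm thick over the top 35 mm (grip here); the lowest 7 mm taper to a flat tip 5 mm across. Origin at the centre of the tip, z up along the post: the head spans z = 95 to 130 mm.
- stand: Grey steel stand base, fixed to the bench, 140 mm (x) by 310 mm (y) by 50 mm high; place and yaw vary. Origin at the centre of its underside, z up. Its top has a window 90 mm (x) by 160 mm (y), centred, with a flat black slab inside whose top lies 10 mm below the casing's top.
- window (a point): Point of the stand at the window's centre, 40 mm above the stand's origin, at the free slab's top; axes as the stand. One unmarked blind hole, 13.2 mm across, 26 mm deep, lies on the window's middle line (x = 0), its centre anywhere from y = -35 to +35 mm, elsewhere each time; the window's ends, |y| over 50 mm, are always plain slab. Home, the post's tip is 26 to 27 mm below this point.
- slab (a joint): How far the sprung black slab is pressed down, in m: 0 when free, 0.010 on its stops; under 0.009 is safe. It moves only straight down, about 1 mm for each newton after the first newton.
- rack: Light wooden rack block, fixed to the bench, 60 mm (x) by 160 mm (y) by 40 mm high; place and yaw vary. Three wells 13.5 mm across and 30 mm deep at y = -50, 0 and +50 mm, x = 0. Origin at the centre of its underside, z up.
- peg_a: Plain steel pin 70 mm long without a head, 12 mm thick, standing in another well of the rack; to be left alone. Origin at its lower tip, z up along it.
- peg_b: Steel pin 62 mm long with a thin 17 mm flange at the top, 12 mm thick, standing in another well of the rack; to be left alone. Origin at its lower tip, z up along it.
- flask: Conical glass flask, 76 mm wide, 120 mm tall; bystander. Origin at the centre of its underside.
- beaker: Small glass beaker, 54 mm wide, 70 mm tall; bystander. Origin at the centre of its underside.
- wash: White plastic bottle, 64 mm wide, 160 mm tall; bystander. Origin at the centre of its underside.
- dropper: Small amber bottle, 34 mm wide, 85 mm tall; bystander. Origin at the centre of its underside.
- jar: Glass jar with lid, 60 mm wide, 85 mm tall; bystander. Origin at the centre of its underside.
Mind the look-alikes: they are no part of the job. There is more than one size of the rack; the job needs the largest.

How it is judged:
By the outcome, as a careful person would: the job done as asked, in the order asked, and still so for the second after the job is handed in, with the robot touching nothing.
It also fails if it takes over 58 s, if anything falls off the work surface, if the arm or the gripper's body presses on something with over 40 N, if the wrist force passes 120 N, or if a joint passes its speed limit or range.

## Working session

There is one attempt and no reset: what is moved stays moved. The work goes in short steps, Python scripts to look and compute and a tool call to move; the robot and the scene stay as the last step left them, time stands still between calls to the robot, and variables do not carry over. Pictures are saved under pics/ and viewed, and the job is handed in when it is done.

Besides the shell and the picture viewer there is one more tool, called after "Request:" by a JSON object that holds its "name" and its "arguments", one argument or row to a line. drive_tool: Moves the arm, as the interface text tells. Shift numbers are shares of 0.25 m and turn numbers shares of 360 degrees, none past 1 either way. Its arguments: {"type":"object","properties":{"commands":{"type":"array","items":{"type":"array","items":{"type":"array","items":{"type":"number","minimum":-1,"maximum":1}}}},"grip":{"type":"number"}},"required":["commands"]}

```bash
ls; mkdir -p pics
cat > h.py <<'E'
import numpy as np, cv2
from bench import robot, imaging
def snap(n):
    s=imaging.snapshot(n); return s
def ray(s,u,v):
    K=s["mtx"];k=s["k1"]
    xd=(u-K[0,2])/K[0,0]; yd=(v-K[1,2])/K[1,1]
    x,y=xd,yd
    for _ in range(20):
        f=1+k*(x*x+y*y); x,y=xd/f,yd/f
    E=s["extrinsics"];R=E[:3,:3];t=E[:3,3]
    d=R.T@np.array([x,-y,-1.]); o=-R.T@t
    return o,d
def onplane(s,u,v,z):
    o,d=ray(s,u,v); return o+d*(z-o[2])/d[2]
def depthpt(s,u,v):
    o,d=ray(s,u,v); return o+d*s["z_map"][int(v),int(u)]
def proj(s,p):
    E=s["extrinsics"];c=E[:3,:3]@np.array(p)+E[:3,3]
    x,y=c[0]/-c[2],-c[1]/-c[2]; f=1+s["k1"]*(x*x+y*y); K=s["mtx"]
    return K[0,0]*x*f+K[0,2],K[1,1]*y*f+K[1,2]
E
python3 - <<'E'
from h import *
for n in("scene","top"):
    s=snap(n); np.savez(n+"0.npz",**s)
    cv2.imwrite(f"pics/{n}0.png",s["pixels"][...,::-1]); print(n,s["mtx"],s["k1"],s["extrinsics"],(s["z_map"]==0).mean())
print(robot.get_obs())
E
```

```text
pics
scene [[483.91865379   0.         319.95288005]
 [  0.         483.91865379 199.01099531]
 [  0.           0.           1.        ]] -0.015734486397273213 [[-0.34579108  0.93816954 -0.01632286  0.05928348]
 [-0.72367873 -0.25558023  0.64106773  0.4043668 ]
 [ 0.59725842  0.23348801  0.76731071 -1.55938888]
 [ 0.          0.          0.          1.        ]] 0.0041015625
top [[489.05692934   0.         317.17441848]
 [  0.         489.05692934 193.78128664]
 [  0.           0.           1.        ]] -0.14462443348021117 [[ 0.01576851 -0.99976579  0.01482292  0.10797632]
 [ 0.98524831  0.01806262  0.17017491 -0.54797882]
 [-0.17040279  0.01192085  0.98530238 -1.03756164]
 [ 0.          0.          0.          1.        ]] 0.00387109375
{'time': 0.1, 'joint_positions': array([-1.21708989e+00,  8.79020485e-02,  1.37206425e+00, -2.02781805e-05,
        1.68358386e+00, -1.03085847e-01]), 'qvel': array([-2.05399802e-03,  1.49030429e-04, -3.58200111e-03, -1.20058813e-03,
       -8.38986016e-05, -1.30351705e-03]), 'joint_torque': array([ 2.43407565e-03, -3.41255128e+01, -3.03299546e+01,  7.18633784e-02,
        3.04032303e-02, -1.09226410e-04]), 'tool_pos': array([ 0.24242007, -0.49316242,  0.20442948]), 'ee_rot': array([-1.66358688,  1.56883872,  1.9347958 ]), 'wrist_force': array([ 0.58477464, -0.26827471, -0.31402143]), 'wrist_torque': array([-0.03022651, -0.03141223,  0.02186287]), 'width': 0.09385159629384694}
```

```bash
sleep 1
```

```text
(no output)
```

View pics/scene0.png

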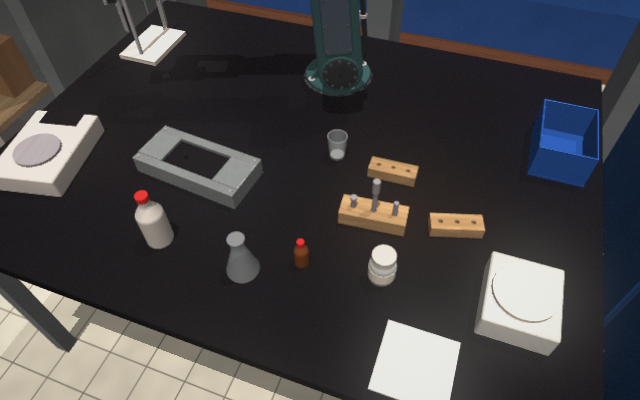

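View pics/top0.png

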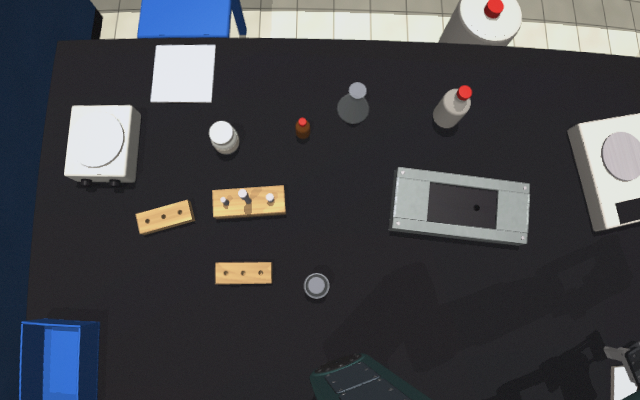

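The top view shows the stand at about (460,206), with a dark dot at (477,208) inside its window. There are three wooden racks at (249,201), (164,218) and (243,273). I'll measure them and enlarge the candidates.

Run:
```python
from h import *
L=lambda n:{k:v for k,v in np.load(n+"0.npz").items()}
t=L("top");s=L("scene")
hsv=cv2.cvtColor(t["pixels"],cv2.COLOR_RGB2HSV)
m=((hsv[...,0]>8)&(hsv[...,0]<25)&(hsv[...,1]>90)&(hsv[...,2]>110)).astype(np.uint8)
m[:60]=0
m=cv2.morphologyEx(m,cv2.MORPH_CLOSE,np.ones((9,9)))
n,l,st,c=cv2.connectedComponentsWithStats(m)
for i in range(1,n):
    if st[i,4]<400: continue
    # points at top height using depth
    vs,us=np.nonzero(l==i)
    P=np.array([onplane(t,u,v,.04) for u,v in zip(us,vs)])
    D=np.array([depthpt(t,u,v) for u,v in zip(us,vs)])
    k=abs(D[:,2]-.04)<.008
    r=cv2.minAreaRect(P[k][:,:2].astype(np.float32)*1000)
    print("wood",c[i],st[i,4],r,np.median(D[:,2]), k.mean())
roi=(slice(150,260),slice(375,545))
vs,us=np.mgrid[150:260,375:545]; vs=vs.ravel();us=us.ravel()
D=np.array([depthpt(t,u,v) for u,v in zip(us,vs)])
k=(D[:,2]>.044)&(D[:,2]<.07)
P=np.array([onplane(t,u,v,.05) for u,v in zip(us[k],vs[k])])
print("stand",cv2.minAreaRect(P[:,:2].astype(np.float32)*1000),np.median(D[k][:,2]))
print("slab depth",[depthpt(t,u,v).round(4) for u,v in((440,205),(460,207),(477,208),(478,208),(490,210))])
a=t["pixels"][165:225,205:295];b=t["pixels"][160:250,385:535];c=s["pixels"][165:245,330:420]
cv2.imwrite("pics/c1.png",cv2.resize(a[...,::-1],(720,480),interpolation=cv2.INTER_CUBIC))
cv2.imwrite("pics/c2.png",cv2.resize(cv2.convertScaleAbs(b[...,::-1],alpha=1.5),(750,450),interpolation=cv2.INTER_CUBIC))
cv2.imwrite("pics/c3.png",cv2.resize(c[...,::-1],(630,560),interpolation=cv2.INTER_CUBIC))
```

```text
wood [248.19554455 200.84405941] 2020 ((528.9882202148438, 270.7323913574219), (61.334251403808594, 161.71075439453125), 5.130862236022949) 0.03965814163380388 0.8653465346534653
wood [163.27464789 216.42165493] 1136 ((489.5773010253906, 461.0721435546875), (45.899139404296875, 120.08585357666016), 17.28125) 0.029695476483730943 0.13556338028169015
wood [242.8062954  272.51331719] 1239 ((369.995849609375, 276.24627685546875), (45.50416946411133, 118.23595428466797), 1.5810155868530273) 0.02986704520802519 0.1606133979015335
stand ((525.3572998046875, -207.68138122558594), (311.00823974609375, 141.76768493652344), 83.72797393798828) 0.04935394462502751
slab depth [array([ 0.5268, -0.1598,  0.0387]), array([ 0.5231, -0.2063,  0.0376]), array([ 0.523 , -0.2499,  0.0269]), array([ 0.5225, -0.251 ,  0.0304]), array([ 0.5172, -0.2765,  0.038 ])]
```

View pics/c1.png

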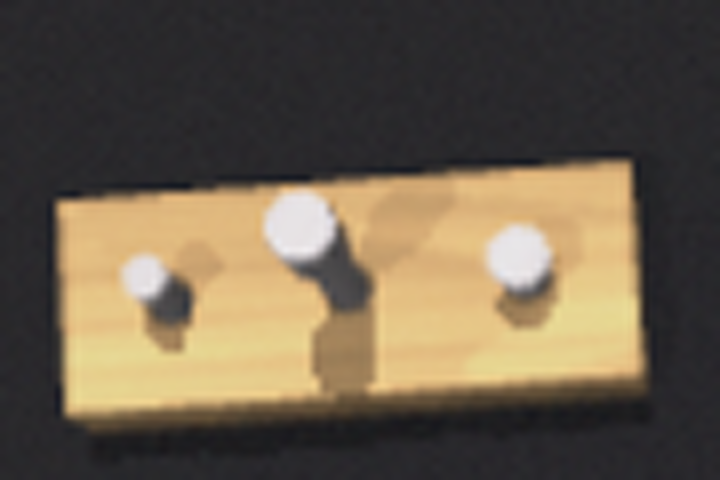

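View pics/c2.png

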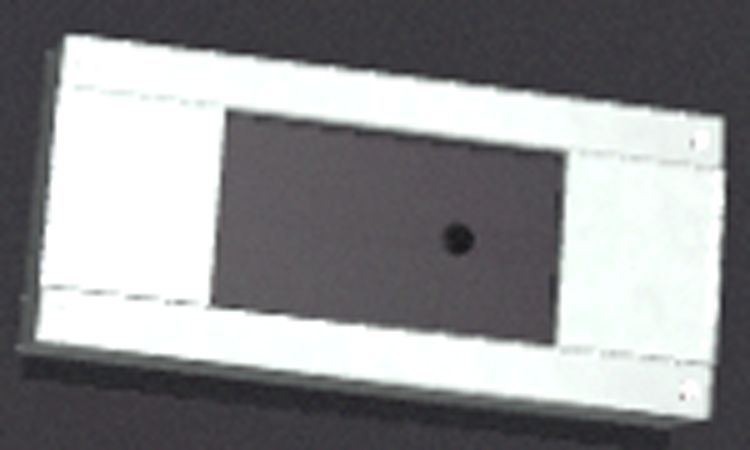

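View pics/c3.png

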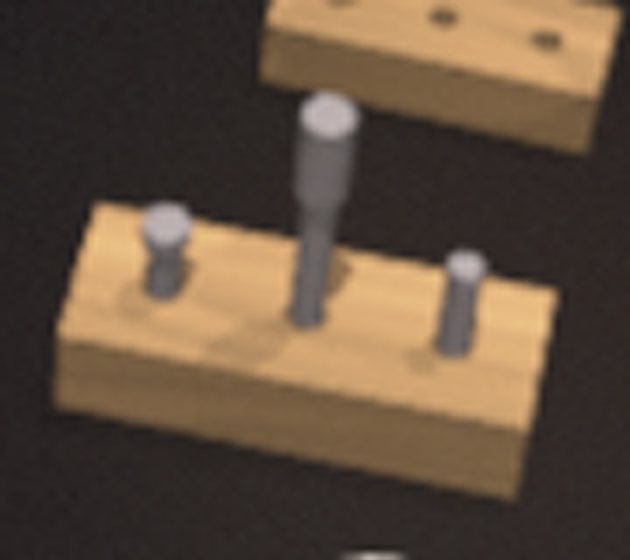

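The job rack is the one at (249,201): it measures 161×61×40 mm, while the other two, at (164,218) and (243,273), are 120×46×30 mm. In that rack:
- The middle well at (243,193) in the top view and (376,182) in the scene view holds the tall post with the long thick head.
- The left well (224,200) holds the headless peg_a.
- The right well (270,197) holds the flanged peg_b.

The crops confirm this, and they show the hole at (477,208).

```bash
cat >> h.py <<'E'
from scipy.spatial.transform import Rotation as Rn
def Rt(e): return Rn.from_euler('xyz',e).as_matrix()
SY=np.radians(-6.27)
E
python3 - <<'E'
from h import *
L=lambda n:{k:v for k,v in np.load(n+"0.npz").items()}
t=L("top");s=L("scene")
def blob(im,x0,x1,y0,y1,f):
    m=np.zeros(im.shape[:2],np.uint8); m[y0:y1,x0:x1]=f(im[y0:y1,x0:x1].astype(int))
    n,l,st,c=cv2.connectedComponentsWithStats(m); i=1+np.argmax(st[1:,4]); return c[i],st[i]
c,st=blob(t["pixels"],236,253,186,202,lambda a:(a.min(2)>190)); print("head top",c,st,onplane(t,*c,.14))
c2,st2=blob(s["pixels"],370,384,176,188,lambda a:(a.min(2)>140)); print("head scene",c2,st2,onplane(s,*c2,.14))
hs=t["pixels"][195:220,465:490].astype(int).sum(2); print(hs[8:18,6:18])
g=hs.min()+ (np.median(hs)-hs.min())*.5
c3,st3=blob(t["pixels"],465,490,195,220,lambda a:a.sum(2)<g); H=onplane(t,*c3,.04);print("hole",c3,st3,H)
# window rect
im=t["pixels"];m=np.zeros(im.shape[:2],np.uint8);m[175:240,420:505]=(im[175:240,420:505].max(2)<110)
vs,us=np.nonzero(m);P=np.array([onplane(t,u,v,.05) for u,v in zip(us,vs)])
print("window@50",cv2.minAreaRect(P[:,:2].astype(np.float32)*1000))
y=SY;R=np.array([[np.cos(y),-np.sin(y)],[np.sin(y),np.cos(y)]])
for W in([.5254,-.2077],): print("hole in stand",R.T@(H[:2]-W))
o=robot.get_obs();M=Rt(o["ee_rot"]);print(M.round(3),o["tool_pos"]); 
ty=np.array([-np.sin(y),np.cos(y),0]); 
for sg in(1,-1):
    d=sg*ty; a=np.degrees(np.arctan2(M[:,2]@d,M[:,1]@d));print("turn about tool x",sg,a,a/360)
E
```

```text
head top [241.89285714 192.58928571] [238 189   9   8  56] [0.52948571 0.27086209 0.14      ]
head scene [376.6        181.16666667] [373 179   8   6  30] [0.53308711 0.26935591 0.14      ]
[[173 175 174 171 168 164 167 170 166 170 168 163]
 [170 172 169 171 142 136 153 166 166 168 170 160]
 [171 174 163 122  89  86  80 120 164 167 167 163]
 [175 170 145  91  69  62  72  61 135 163 159 164]
 [173 167 130  90  57  68  70  57  77 167 164 166]
 [165 168 147 102  81  62  59  70  97 168 164 162]
 [173 170 146 103  71  55  52  58 121 164 160 165]
 [168 168 165 143  92  77  83 125 165 156 169 163]
 [175 172 178 171 168 146 171 168 163 164 166 164]
 [173 176 167 175 174 176 172 171 167 168 167 170]]
hole [476.21428571 207.5       ] [474 205   6   6  28] [ 0.52220135 -0.24346116  0.04      ]
window@50 ((522.7789916992188, -209.701416015625), (146.2367401123047, 200.5041961669922), 0.528713047504425)
hole in stand [ 0.0007261  -0.03589658]
[[-0.001  0.441 -0.897]
 [ 0.002 -0.897 -0.441]
 [-1.    -0.002 -0.   ]] [ 0.24242007 -0.49316242  0.20442948]
turn about tool x 1 -147.55781505604682 -0.40988281960013007
turn about tool x -1 32.442184943953194 0.09011718039986999
```

Request:
{"name": "drive_tool", "arguments": {
  "commands": [
    [[0,0,0,0.0225],[0,0,0,0.0225],[0,0,0,0.0225],[0,0,0,0.0226],[0,-0.08,-0.02,0],[0,-0.15,-0.04,0],[0,-0.15,-0.04,0],[0,-0.15,-0.04,0],[0,-0.15,-0.04,0],[0,-0.15,-0.04,0],[0,-0.15,-0.04,0],[0,-0.15,-0.04,0],[0,-0.15,-0.04,0],[0,-0.15,-0.04,0],[0,-0.15,-0.04,0]]
  ],
  "grip": 1
}}

```text
time: 1.6
tool_pos: [0.3901, -0.1108, 0.2051]
ee_rot: [-0.041, 1.571, 2.991]
wrist_force: [0.7, 0.2, 0.6]
width: 0.0937
```

```bash
cat >> h.py <<'E'
def togo(p):
    o=robot.get_obs();M=Rt(o["ee_rot"]);d=M.T@(np.array(p)-o["tool_pos"])
    y=SY;ty=-np.array([-np.sin(y),np.cos(y),0])
    print("t",o["time"],"tcp",o["tool_pos"].round(4),"F",o["wrist_force"].round(2),"T",o["wrist_torque"].round(3),"w",round(o["width"],4),"x",M[:,0].round(4))
    print("togo m",d.round(4),"units",(d/.25).round(4),"yaw err frac",np.arctan2(M[:,2]@ty,M[:,1]@ty)/2/np.pi,"q6",o["joint_positions"][5].round(3))
def w2(p,sy): # stand coords -> world xy
    c,s=np.cos(SY),np.sin(SY);return np.array([W0[0]+c*p-s*sy,W0[1]+s*p+c*sy])
W0=np.array([.5254,-.2077])
E
python3 -c "
from h import *
togo([.5305,.2703,.205])"
```

```text
t 1.6 tcp [ 0.3901 -0.1108  0.2051] F [0.73 0.18 0.6 ] T [ 0.011 -0.036 -0.029] w 0.0937 x [-3.e-04  0.e+00 -1.e+00]
togo m [ 1.000e-04 -3.942e-01 -9.790e-02] units [ 4.0000e-04 -1.5767e+00 -3.9180e-01] yaw err frac -1.1599645139972692e-05 q6 1.264
```

Request:
{"name": "drive_tool", "arguments": {
  "commands": [
    [[0,-0.15,-0.037,0],[0,-0.15,-0.037,0],[0,-0.15,-0.037,0],[0,-0.15,-0.037,0],[0,-0.15,-0.037,0],[0,-0.15,-0.037,0],[0,-0.15,-0.037,0],[0,-0.15,-0.037,0],[0,-0.15,-0.037,0],[0,-0.15,-0.037,0],[0,-0.076,-0.02,0],[0,0,0,0],[0,0,0,0]]
  ]
}}

```text
time: 2.9
tool_pos: [0.5296, 0.2682, 0.2046]
ee_rot: [0.811, 1.569, -2.439]
wrist_force: [0.4, -1.2, 0.1]
width: 0.094
```

Run:
```python
from h import *
togo([.5305,.2703,.106])
for n in("scene","top"):
    s=snap(n); cv2.imwrite(f"pics/{n}1.png",s["pixels"][...,::-1])
```

```text
t 2.9 tcp [0.5296 0.2682 0.2046] F [ 0.4  -1.15  0.14] T [ 0.024 -0.006  0.013] w 0.094 x [-0.0016 -0.0014 -1.    ]
togo m [ 0.0986 -0.0023 -0.0009] units [ 0.3945 -0.0093 -0.0034] yaw err frac 8.829705586998877e-05 q6 2.053
```

View pics/scene1.png

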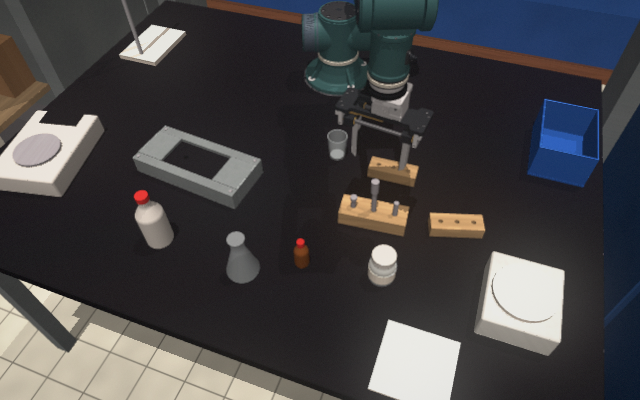

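Request:
{"name": "drive_tool", "arguments": {
  "commands": [
    [[0.06,-0.009,-0.003,0],[0.08,0,0,0],[0.08,0,0,0],[0.08,0,0,0],[0.06,0,0,0],[0.034,0,0,0],[0,0,0,0],[0,0,0,0]]
  ]
}}

```text
time: 3.8
tool_pos: [0.5313, 0.2707, 0.1076]
ee_rot: [-2.73, 1.57, 0.302]
wrist_force: [0.4, -0.1, -0.3]
width: 0.0936
```

Run:
```python
from h import *
togo([.5305,.2703,.106])
ims=[snap(n)["pixels"] for n in("scene","top")]
a=cv2.resize(ims[0][90:240,310:450],(400,428));b=cv2.resize(ims[1][120:270,180:320],(400,428))
cv2.imwrite("pics/g1.png",np.hstack([a,b])[...,::-1])
```

```text
t 3.8 tcp [0.5313 0.2707 0.1076] F [ 0.41 -0.09 -0.31] T [ 0.021 -0.039  0.014] w 0.0936 x [ 1.e-03  3.e-04 -1.e+00]
togo m [0.0016 0.0005 0.0008] units [0.0063 0.002  0.0032] yaw err frac -2.277801677553623e-05 q6 2.057
```

View pics/g1.png

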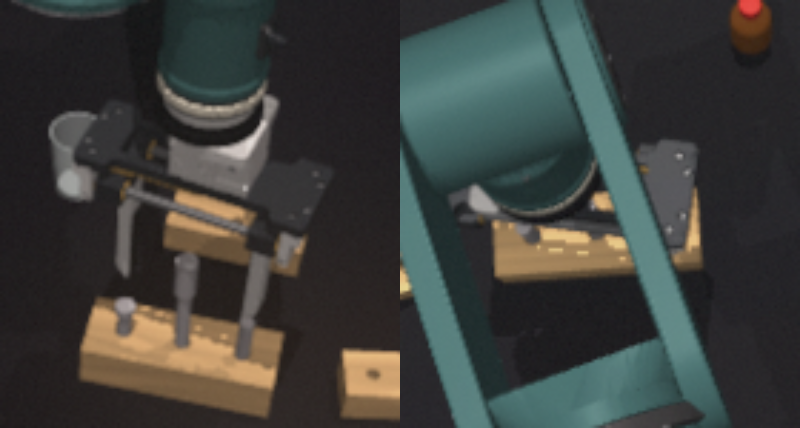

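Run:
```python
from h import *
s=snap("scene")
print(proj(s,[.5313,.2707,.1076]),proj(s,[.5313,.2707,.14]),proj(s,[.5313,.2707+.047,.1076]),proj(s,[.5313,.2707-.047,.1076]))
```

```text
(np.float64(376.34008689051217), np.float64(190.33049853239064)) (np.float64(377.4081787628378), np.float64(180.7504801949711)) (np.float64(396.55279556401024), np.float64(195.59812982523798)) (np.float64(356.51900945584435), np.float64(185.16626395543446))
```

Request:
{"name": "drive_tool", "arguments": {
  "commands": [
    [[0,0,0,0],[0,0,0,0],[0,0,0,0],[0,0,0,0],[0,0,0,0],[0,0,0,0],[0,0,0,0],[0,0,0,0]]
  ],
  "grip": 0
}}

```text
time: 4.75
tool_pos: [0.531, 0.2707, 0.1069]
ee_rot: [1.385, 1.571, -1.866]
wrist_force: [0.1, 0.1, -0.1]
width: 0.0332
```

Request:
{"name": "drive_tool", "arguments": {
  "commands": [
    [[0,0,0,0],[0,0,0,0],[0,0,0,0],[0,0,0,0],[0,0,0,0],[0,0,0,0]]
  ],
  "grip": 0
}}

```text
time: 5.35
tool_pos: [0.531, 0.2707, 0.1069]
ee_rot: [2.066, 1.571, -1.185]
wrist_force: [-0.2, 0.1, -0.4]
width: 0.0174
```

Request:
{"name": "drive_tool", "arguments": {
  "commands": [
    [[-0.02,0,0,0],[-0.04,0,0,0],[-0.04,0,0,0],[-0.04,0,0,0],[-0.06,0,0,0],[-0.08,0,0,0],[-0.08,0,0,0],[-0.08,0,0,0],[0,0,0,0],[0,0,0,0]]
  ]
}}

```text
time: 6.35
tool_pos: [0.5312, 0.2708, 0.2178]
ee_rot: [-2.696, 1.569, 0.337]
wrist_force: [-0.8, -0.9, -1.2]
width: 0.0174
```

Run:
```python
from h import *
p=w2(0,-.062);print(p); togo([*p,.215])
s=snap("scene")["pixels"];cv2.imwrite("pics/l1.png",cv2.resize(s[90:240,300:460],(640,600))[...,::-1])
```

```text
[ 0.51862874 -0.26932913]
t 6.35 tcp [0.5312 0.2708 0.2178] F [-0.85 -0.91 -1.17] T [ 0.063  0.068 -0.034] w 0.0174 x [ 1.5e-03  5.0e-04 -1.0e+00]
togo m [ 0.0025  0.5383 -0.0464] units [ 0.0099  2.1533 -0.1857] yaw err frac 2.548910709117519e-05 q6 2.057
```

View pics/l1.png

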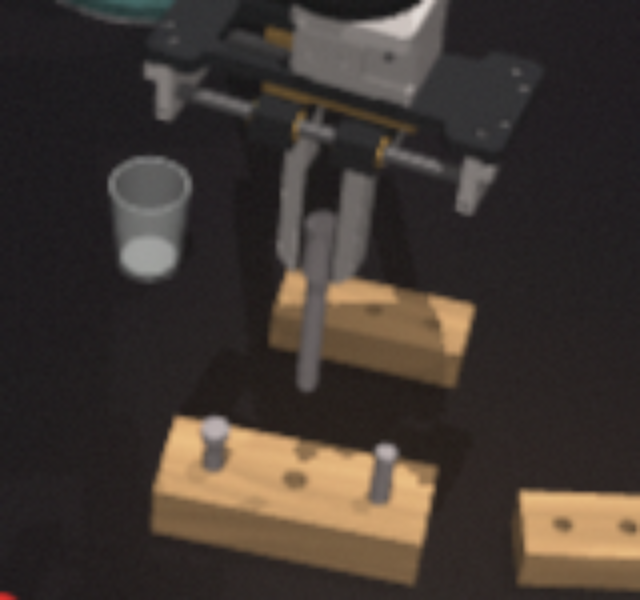

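The picture shows the post lifted clear and upright between the fingers, with its tip at crop pixel (307,385). Both pegs are still in their wells.

Request:
{"name": "drive_tool", "arguments": {
  "commands": [
    [[0,0.05,-0.005,0],[0,0.1,-0.01,0],[0,0.14,-0.012,0],[0,0.14,-0.012,0],[0,0.14,-0.012,0],[0,0.14,-0.012,0],[0,0.14,-0.012,0],[0,0.14,-0.012,0],[0,0.14,-0.012,0],[0,0.14,-0.012,0],[0,0.14,-0.012,0],[0,0.14,-0.012,0],[0,0.14,-0.012,0],[0,0.14,-0.012,0],[0,0.14,-0.012,0],[0,0.1,-0.01,0],[0,0.05,-0.005,0],[0,0.03,0,0],[0,0,0,0],[0,0,0,0]]
  ]
}}

```text
time: 8.4
tool_pos: [0.5185, -0.2677, 0.2169]
ee_rot: [-1.234, 1.57, 1.799]
wrist_force: [-0.4, 0.4, -1.2]
width: 0.0173
```

Run:
```python
from h import *
p=w2(0,-.062);togo([*p,.16])
s=snap("scene");np.savez("sc2.npz",**s);t=snap("top");np.savez("tp2.npz",**t)
o=robot.get_obs()["tool_pos"]; print("exp tip",proj(s,[o[0],o[1],o[2]-.097]),proj(t,[o[0],o[1],o[2]-.097]))
a=cv2.resize(s["pixels"][100:220,110:270],(600,450));cv2.imwrite("pics/s2.png",a[...,::-1])
cv2.imwrite("pics/t2.png",cv2.resize(t["pixels"][130:280,380:540],(640,600))[...,::-1])
```

```text
t 8.4 tcp [ 0.5185 -0.2677  0.2169] F [-0.36  0.41 -1.21] T [ 0.06  -0.011 -0.02 ] w 0.0173 x [-2.e-04  7.e-04 -1.e+00]
togo m [ 0.0569  0.0017 -0.0003] units [ 0.2276  0.0068 -0.0012] yaw err frac 0.00017308901503451651 q6 1.105
exp tip (np.float64(172.2458021088345), np.float64(129.9547088969962)) (np.float64(499.7009770581426), np.float64(203.85612778759923))
```

View pics/s2.png

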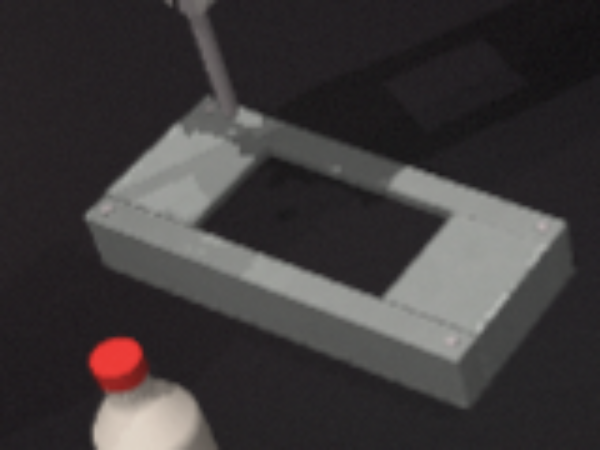

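View pics/t2.png

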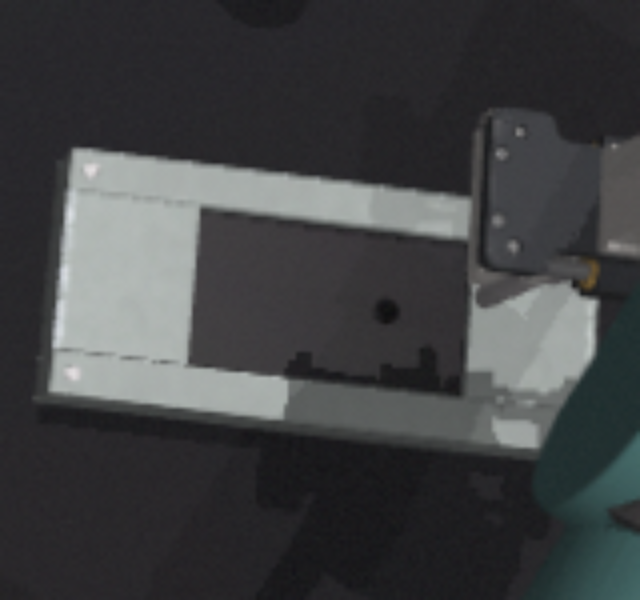

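Run:
```python
from h import *
s={k:v for k,v in np.load("sc2.npz").items()};s0={k:v for k,v in np.load("scene0.npz").items()}
o=np.array([.5185,-.2677,.2169])
# stand rect in scene from first picture
hs=s0["pixels"].astype(int)
D=[]
us,vs=np.meshgrid(range(120,275),range(115,215));us=us.ravel();vs=vs.ravel()
D=np.array([depthpt(s0,u,v) for u,v in zip(us,vs)])
k=(D[:,2]>.044)&(D[:,2]<.06);P=np.array([onplane(s0,u,v,.05) for u,v in zip(us[k],vs[k])])
print("stand scene",cv2.minAreaRect(P[:,:2].astype(np.float32)*1000))
# rack scene
us,vs=np.meshgrid(range(330,415),range(185,240));us=us.ravel();vs=vs.ravel()
D=np.array([depthpt(s0,u,v) for u,v in zip(us,vs)])
k=(D[:,2]>.036)&(D[:,2]<.05);P=np.array([onplane(s0,u,v,.04) for u,v in zip(us[k],vs[k])])
print("rack scene",cv2.minAreaRect(P[:,:2].astype(np.float32)*1000))
for z in(-.097,-.08,-.06,-.04,-.02): print(z,np.round(proj(s,o+[0,0,z]),1))
g=s["pixels"][100:136,155:185].astype(int).sum(2)//3
for r in range(4,36,2): print(100+r,g[r])
```

```text
stand scene ((533.486572265625, -208.46775817871094), (310.33807373046875, 142.870849609375), 84.15866088867188)
rack scene ((536.0011596679688, 268.6166687011719), (63.01898193359375, 159.63499450683594), 5.0984392166137695)
-0.097 [172.2 130. ]
-0.08 [170.6 124.9]
-0.06 [168.5 118.7]
-0.04 [166.4 112.4]
-0.02 [164.3 106. ]
104 [34 37 34 33 48 91 90 88 88 74 53 35 34 35 37 35 35 33 34 35 33 34 35 34
 34 34 35 35 31 33]
106 [33 34 33 35 33 48 84 88 86 81 72 45 34 35 35 35 34 36 35 34 34 35 36 35
 35 34 35 32 33 31]
108 [ 35  34  35  34  36  38  67 101  94  92  81  65  40  34  33  35  33  34
  35  34  34  36  32  35  34  36  36  35  36  31]
110 [ 35  34  35  34  34  35  40  72 103 100  91  77  53  36  35  35  34  33
  34  36  37  34  34  35  34  35  34  34  34  33]
112 [ 35  36  33  34  35  33  35  51  89 101  97  88  73  47  33  35  35  33
  34  33  36  35  34  35  35  35  34  32  34  34]
114 [ 31  34  36  35  35  37  34  37  60 102 100  94  86  68  40  35  35  34
  34  33  34  35  33  34  35  32  36  33  33  35]
116 [ 31  35  32  35  36  35  36  34  39  70 101  99  91  78  56  32  3
[... 438 characters left out ...]
 96  88  72  52
  37  35  34  34  34  36  33  34  35  37  35  33]
126 [ 35  36  36  36  36  33  36  37  46  80 104  81  77  98 100  93  83  65
  39  33  34  35  37  32  38  36  35  33  34  31]
128 [ 35  36  36  36  35  32  49  77  97 100 113 112 101  88 100  98  91  77
  81  96  63  37  35  32  34  33  34  35  35  31]
130 [ 37  34  35  37  54  75  99  95  95  96  91  90  96  97  95 100  91  89
 119 150 149 145 129 114  88  51  37  28  32  29]
132 [ 35  47  81  86  99 100 102 101  97  97  97  98  97  97  97  94  97 109
 132 138 149 151 149 151 137  96 100  97  81  69]
134 [113 164 155 145 100 100 106 119  99 101 100 101 101  97  97 102 116 113
  98  96  96  93  98  98  98  98  95  89  87  80]
```

The scene camera puts the stand, the rack and the held post all about 7 mm too far in x. The top camera agrees with the arm, so I use the top camera. It also says the post sits about 2 mm on the -x side of the TCP. Next I'll go down close above the plain -y end.

```bash
python3 -c "
from h import *
togo([.5208,-.2698,.146])"
```

```text
t 8.5 tcp [ 0.5187 -0.2675  0.2172] F [-0.98 -0.23 -0.77] T [ 0.029 -0.011  0.002] w 0.0175 x [ 3.e-04  2.e-04 -1.e+00]
togo m [ 0.0712  0.0021 -0.0023] units [ 0.2848  0.0084 -0.0091] yaw err frac 0.00027486593613085123 q6 1.105
```

Request:
{"name": "drive_tool", "arguments": {
  "commands": [
    [[0.04,0.008,-0.009,0],[0.06,0,0,0],[0.06,0,0,0],[0.06,0,0,0],[0.04,0,0,0],[0.02,0,0,0],[0,0,0,0],[0,0,0,0],[0,0,0,0]]
  ]
}}

```text
time: 9.4
tool_pos: [0.5211, -0.2712, 0.1481]
ee_rot: [2.649, 1.569, -0.602]
wrist_force: [0.4, 0.7, -1.7]
width: 0.0175
```

Run:
```python
from h import *
togo([.5208,-.2698,.137])
s=snap("scene");t=snap("top")
a=cv2.resize(s["pixels"][100:190,130:250],(600,450));cv2.imwrite("pics/s3.png",a[...,::-1])
a=cv2.resize(t["pixels"][150:260,390:540],(750,550));cv2.imwrite("pics/t3.png",a[...,::-1])
```

```text
t 9.4 tcp [ 0.5211 -0.2712  0.1481] F [ 0.38  0.68 -1.69] T [0.097 0.024 0.048] w 0.0175 x [ 0.0017 -0.0012 -1.    ]
togo m [ 0.0111 -0.0014  0.0004] units [ 0.0443 -0.0057  0.0017] yaw err frac 1.2581896836973269e-05 q6 1.104
```

View pics/s3.png

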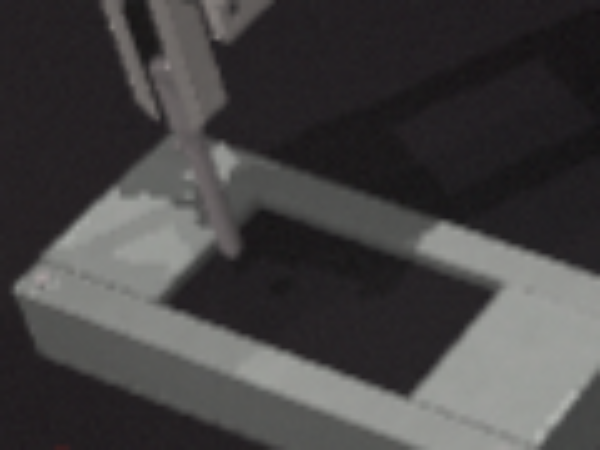

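View pics/t3.png

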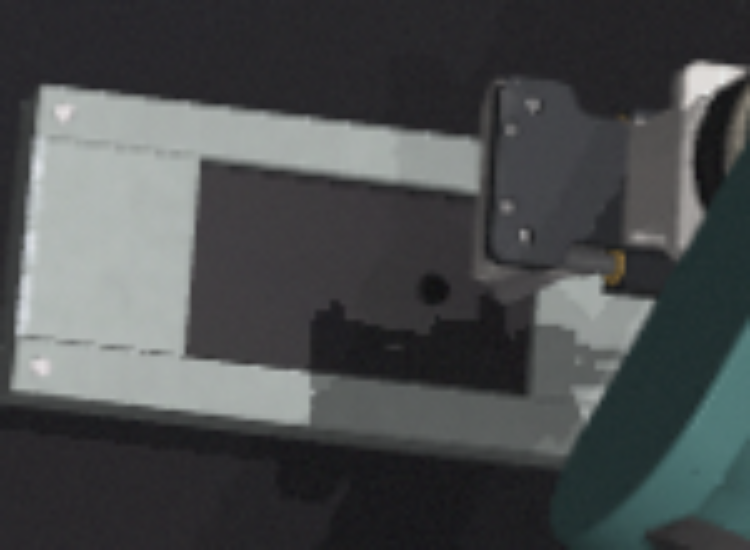

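Run:
```python
from h import *
s=snap("scene")
H=np.array([.5222,-.2435,.04]);h=np.array(proj(s,H))
for dx in(-.004,-.0018,0,.002): print(dx,np.array(proj(s,[.5211+dx,-.2712,.0511]))-h)
g=s["pixels"][150:166,176:200].astype(int).sum(2)
print(g)
g=s["pixels"][140:156,166:184].astype(int).sum(2)//3
print(g)
```

```text
-0.004 [-9.11891506 -6.73690394]
-0.0018 [-9.55352331 -6.18426504]
0 [-9.90976946 -5.73125827]
0.002 [-10.3062945   -5.22702021]
[[277 218  91  81  69  74  79  82  80  84  70  78  77  89  76  81  74  79
   85  89  90  77  77  86]
 [212 153  76  75  83  80  93  82  83  71  79  80  81  76  74  82  74  77
   86  94  91  87  90  83]
 [ 96  78  75  75  82  90 107  95  93  92  92  83  82  91  87  83  82  85
   75  78  82  82  93  81]
 [ 99  78  74  70  93 101  97 103  98 102 100  94  89 101 103  99  96  91
   89  93  79  80  77  80]
 [ 97  83  91  95  99 100 104 103 103 108 106 100 104 102  96 103 104 103
  100 106 100  89  76  85]
 [105 104 100 106 104 104  89 104  93  98  93  94 100 102 101 105 102  99
  104 107 100 104  92  98]
 [100 101 104  99 104  96 104  96  89  79  84  86  93  99 104 103  99  99
   99 106 101 102 101 102]
 [106 105  89 105  96 110  96  96  74  73  83  90  97 100 107  96 102 103
  101 102 111  99 107 105]
 [101  99 101  99 104 104 102  97  84  83  88  90  97 103 104 107 104 102
  105 103 102 110 107  99]
 [ 99 102  97  99  98 104 106 100 106 100  99 102 106 105 104 
[... 1146 characters left out ...]
 29  25  25  24  24  26]
 [145 136 135 136 136 132 121 100  99  95  83  65  39  25  25  22  26  26]
 [143 143 136 136 132 120  91  80 100  96  86  71  44  29  25  29  27  25]
 [153 148 135 132 121  90  62  67  89  99  92  76  47  31  26  28  26  26]
 [152 149 139 120  90  61  53  45  64  88  92  72  30  27  23  24  26  27]
 [153 151 133  90  62  55  40  35  35  55  70  51  25  25  27  26  31  27]
 [151 136 100  63  55  41  29  33  31  31  32  26  25  25  27  30  35  31]
 [135 100  65  56  42  30  34  34  33  33  33  26  24  23  31  33  32  34]
 [ 99  64  59  43  33  34  30  34  33  33  32  27  30  31  33  33  34  34]
 [ 63  57  42  35  33  33  33  32  34  33  35  34  33  35  34  34  29  34]]
```

The scene crop shows the tip at about (175.7,151) over the plain end, with the hole at about (186,157). That matches what I expected to within 1 px. Now I'll lower it onto the slab.

Request:
{"name": "drive_tool", "arguments": {
  "commands": [
    [[0.012,-0.002,0,0],[0.012,-0.002,0,0],[0.008,0,0,0],[0.004,0,0,0],[0.004,0,0,0],[0,0,0,0],[0,0,0,0]]
  ]
}}

```text
time: 10.25
tool_pos: [0.5207, -0.27, 0.1371]
ee_rot: [2.374, 1.57, -0.877]
wrist_force: [1.0, -0.5, -1.4]
width: 0.0176
```

Request:
{"name": "drive_tool", "arguments": {
  "commands": [
    [[0.004,0,0,0],[0,0,0,0],[0,0,0,0]]
  ]
}}

```text
time: 10.55
tool_pos: [0.5208, -0.27, 0.1364]
ee_rot: [2.614, 1.57, -0.637]
wrist_force: [-0.4, 0.0, 1.3]
width: 0.0172
```

Request:
{"name": "drive_tool", "arguments": {
  "commands": [
    [[0.004,0,0,0],[0.004,0,0,0],[0,0,0,0],[0,0,0,0]]
  ]
}}

```text
time: 10.95
tool_pos: [0.5209, -0.27, 0.1344]
ee_rot: [2.562, 1.57, -0.689]
wrist_force: [-0.0, 0.1, 2.3]
width: 0.0175
```

Run:
```python
from h import *
togo([.5239,-.2436,.134])
s=snap("scene")
a=cv2.resize(s["pixels"][100:190,130:250],(600,450));cv2.imwrite("pics/s4.png",a[...,::-1])
togo([.5239,-.2436,.134])
```

```text
t 10.95 tcp [ 0.5209 -0.27    0.1344] F [-0.01  0.05  2.27] T [ 0.053  0.067 -0.035] w 0.0175 x [ 7.e-04 -6.e-04 -1.e+00]
togo m [ 0.0004 -0.0266 -0.0001] units [ 0.0017 -0.1064 -0.0006] yaw err frac 1.769102700890774e-05 q6 1.105
t 11.0 tcp [ 0.5209 -0.27    0.1344] F [1.1  0.74 3.12] T [0.059 0.01  0.004] w 0.0174 x [ 7.e-04 -5.e-04 -1.e+00]
togo m [ 0.0004 -0.0266 -0.0001] units [ 0.0016 -0.1064 -0.0005] yaw err frac 1.9630664482948147e-05 q6 1.105
```

View pics/s4.png

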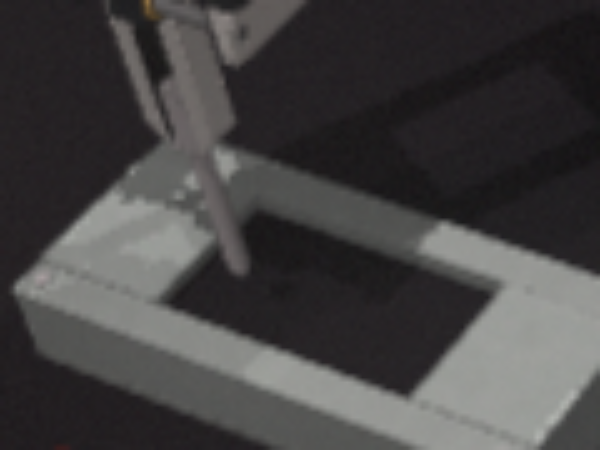

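The tip is on the slab at crop pixel (240,272), pressing with about 3.5 to 4 N, so the slab is about 2.5 mm down. Now I'll slide it along the middle line.

Request:
{"name": "drive_tool", "arguments": {
  "commands": [
    [[0,-0.006,0,0],[0,-0.006,0,0],[0,-0.006,0,0],[0,-0.006,0,0],[0,-0.006,0,0],[0,-0.006,0,0],[0,-0.006,0,0],[0,-0.006,0,0],[0,-0.006,0,0],[0,-0.006,0,0],[0,0,0,0]]
  ]
}}

```text
time: 12.1
tool_pos: [0.5223, -0.2546, 0.134]
ee_rot: [-1.535, 1.571, 1.498]
wrist_force: [0.4, -1.5, 2.3]
width: 0.0173
```

Request:
{"name": "drive_tool", "arguments": {
  "commands": [
    [[0,-0.006,0,0],[0,-0.006,0,0],[0,-0.004,0,0],[0,0,0,0]]
  ]
}}

```text
time: 12.5
tool_pos: [0.5228, -0.2507, 0.134]
ee_rot: [-1.516, 1.571, 1.517]
wrist_force: [-0.4, -2.2, 2.5]
width: 0.0174
```

Run:
```python
from h import *
togo([.5239,-.2436,.134])
s=snap("scene")
a=cv2.resize(s["pixels"][100:190,130:250],(600,450));cv2.imwrite("pics/s5.png",a[...,::-1])
togo([.5239,-.2436,.134])
```

```text
t 12.5 tcp [ 0.5228 -0.2507  0.134 ] F [-0.42 -2.18  2.47] T [-0.535  0.053 -0.044] w 0.0174 x [ 0.e+00  2.e-04 -1.e+00]
togo m [-0.     -0.0072 -0.0004] units [-0.0001 -0.0289 -0.0014] yaw err frac 5.026404180792907e-05 q6 1.135
t 12.55 tcp [ 0.5228 -0.2507  0.1339] F [-0.62 -2.47  1.07] T [-0.498  0.106  0.004] w 0.0174 x [-0.e+00  4.e-04 -1.e+00]
togo m [-0.0001 -0.0072 -0.0004] units [-0.0002 -0.0288 -0.0015] yaw err frac 4.49083053886306e-05 q6 1.135
```

View pics/s5.png

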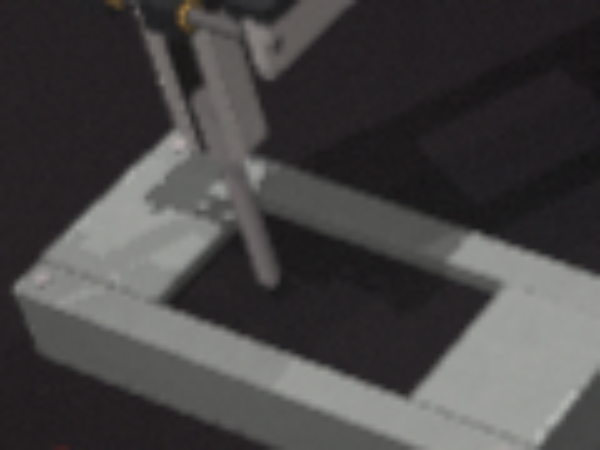

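Request:
{"name": "drive_tool", "arguments": {
  "commands": [
    [[0,-0.004,0,0],[0,-0.004,0,0],[0,0,0,0]]
  ]
}}

```text
time: 12.85
tool_pos: [0.5229, -0.2487, 0.1339]
ee_rot: [-1.28, 1.57, 1.752]
wrist_force: [-0.0, -2.0, 2.7]
width: 0.0177
```

Request:
{"name": "drive_tool", "arguments": {
  "commands": [
    [[0,-0.004,0,0],[0,-0.004,0,0],[0,0,0,0]]
  ]
}}

```text
time: 13.15
tool_pos: [0.5226, -0.2458, 0.1326]
ee_rot: [-0.779, 1.567, 2.254]
wrist_force: [-0.7, -0.4, -0.6]
width: 0.0174
```

Fz and Fy both fell to about zero and the TCP sank, so the tip is entering the hole. I'll move on gently to the centre.

Request:
{"name": "drive_tool", "arguments": {
  "commands": [
    [[0,-0.004,0,0],[0,-0.003,0,0],[0,0,0,0],[0,0,0,0]]
  ]
}}

```text
time: 13.55
tool_pos: [0.5233, -0.2452, 0.1339]
ee_rot: [-0.718, 1.571, 2.314]
wrist_force: [0.8, -0.1, -1.5]
width: 0.0173
```

Run:
```python
from h import *
togo([.5239,-.2436,.134])
s=snap("scene")
a=cv2.resize(s["pixels"][100:190,130:250],(600,450));cv2.imwrite("pics/s6.png",a[...,::-1])
togo([.5239,-.2436,.134])
```

```text
t 13.55 tcp [ 0.5233 -0.2452  0.1339] F [ 0.81 -0.1  -1.55] T [ 0.098 -0.01   0.043] w 0.0173 x [-1.e-04  1.e-04 -1.e+00]
togo m [-0.0001 -0.0016 -0.0004] units [-0.0004 -0.0066 -0.0015] yaw err frac 2.958045109520565e-05 q6 1.144
t 13.6 tcp [ 0.5234 -0.2453  0.134 ] F [ 0.3   1.01 -1.82] T [0.048 0.083 0.009] w 0.0174 x [ 1.e-04  0.e+00 -1.e+00]
togo m [-0.     -0.0017 -0.0003] units [-0.0001 -0.0068 -0.0014] yaw err frac 1.4291192138786177e-05 q6 1.144
```

View pics/s6.png

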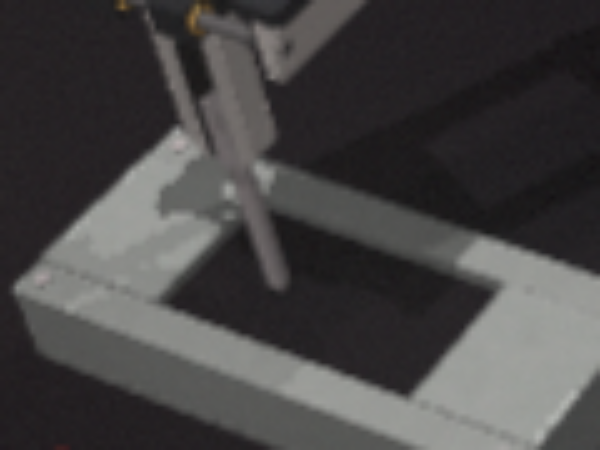

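Request:
{"name": "drive_tool", "arguments": {
  "commands": [
    [[0.004,-0.002,0,0],[0.004,0,0,0],[0,0,0,0]]
  ]
}}

```text
time: 13.9
tool_pos: [0.5233, -0.2447, 0.1317]
ee_rot: [-0.321, 1.57, 2.711]
wrist_force: [-0.5, -0.2, -1.3]
width: 0.017
```

Request:
{"name": "drive_tool", "arguments": {
  "commands": [
    [[0.004,0,0,0],[0.004,0,0,0],[0,0,0,0]]
  ]
}}

```text
time: 14.2
tool_pos: [0.5233, -0.2447, 0.1297]
ee_rot: [-0.212, 1.57, 2.82]
wrist_force: [-0.2, 0.2, -1.2]
width: 0.0174
```

Request:
{"name": "drive_tool", "arguments": {
  "commands": [
    [[0.004,0,0,0],[0,0,0,0],[0,0,0,0]]
  ]
}}

```text
time: 14.5
tool_pos: [0.5234, -0.2448, 0.1289]
ee_rot: [0.291, 1.571, -2.96]
wrist_force: [-0.7, -0.6, -1.6]
width: 0.0172
```

```bash
python3 -c "
from h import *
togo([.5239,-.2436,.111])"
```

```text
t 14.5 tcp [ 0.5234 -0.2448  0.1289] F [-0.7  -0.6  -1.61] T [0.035 0.047 0.026] w 0.0172 x [-1.e-04 -0.e+00 -1.e+00]
togo m [ 0.0179 -0.0012 -0.0004] units [ 0.0718 -0.0049 -0.0015] yaw err frac 1.3875616126999955e-05 q6 1.145
```

Request:
{"name": "drive_tool", "arguments": {
  "commands": [
    [[0.004,0,0,0],[0,0,0,0],[0,0,0,0]]
  ]
}}

```text
time: 14.8
tool_pos: [0.5234, -0.2448, 0.1279]
ee_rot: [0.038, 1.571, 3.07]
wrist_force: [-0.8, 0.7, -1.9]
width: 0.0173
```

```bash
python3 -c "
from h import *
togo([.5239,-.2436,.111])"
```

```text
t 14.8 tcp [ 0.5234 -0.2448  0.1279] F [-0.84  0.71 -1.87] T [0.103 0.037 0.003] w 0.0173 x [-1.e-04  0.e+00 -1.e+00]
togo m [ 0.0169 -0.0012 -0.0004] units [ 0.0677 -0.0048 -0.0015] yaw err frac 1.7361025482164253e-05 q6 1.145
```

Request:
{"name": "drive_tool", "arguments": {
  "commands": [
    [[0.004,0,0,0],[0.004,0,0,0],[0.004,0,0,0],[0,0,0,0]]
  ]
}}

```text
time: 15.2
tool_pos: [0.5233, -0.2447, 0.1247]
ee_rot: [-0.335, 1.57, 2.697]
wrist_force: [0.4, -0.0, -1.3]
width: 0.0176
```

```bash
python3 -c "
from h import *
togo([.5239,-.2436,.111])"
```

```text
t 15.2 tcp [ 0.5233 -0.2447  0.1247] F [ 0.42 -0.05 -1.31] T [ 0.046 -0.001 -0.023] w 0.0176 x [-3.e-04  2.e-04 -1.e+00]
togo m [ 0.0137 -0.0012 -0.0005] units [ 0.0549 -0.0047 -0.0019] yaw err frac 1.8664972063655212e-05 q6 1.145
```

Request:
{"name": "drive_tool", "arguments": {
  "commands": [
    [[0.004,0,0,0],[0.004,0,0,0],[0.004,0,0,0],[0,0,0,0]]
  ]
}}

```text
time: 15.6
tool_pos: [0.5233, -0.2447, 0.1217]
ee_rot: [-0.392, 1.57, 2.641]
wrist_force: [0.7, 0.6, -0.9]
width: 0.0173
```

Run:
```python
from h import *
togo([.5239,-.2436,.111])
s=snap("scene")
a=cv2.resize(s["pixels"][100:190,130:250],(600,450));cv2.imwrite("pics/s7.png",a[...,::-1])
togo([.5239,-.2436,.111])
```

```text
t 15.6 tcp [ 0.5233 -0.2447  0.1217] F [ 0.71  0.62 -0.87] T [ 0.055 -0.027 -0.007] w 0.0173 x [-3.e-04  1.e-04 -1.e+00]
togo m [ 0.0107 -0.0012 -0.0004] units [ 0.043  -0.0047 -0.0018] yaw err frac 1.6627570655986314e-05 q6 1.145
t 15.65 tcp [ 0.5234 -0.2447  0.1219] F [-0.35  1.09 -1.32] T [ 0.09  -0.058 -0.036] w 0.0173 x [-2.e-04  1.e-04 -1.e+00]
togo m [ 0.0109 -0.0012 -0.0004] units [ 0.0434 -0.0047 -0.0017] yaw err frac 1.987450411134962e-05 q6 1.145
```

View pics/s7.png

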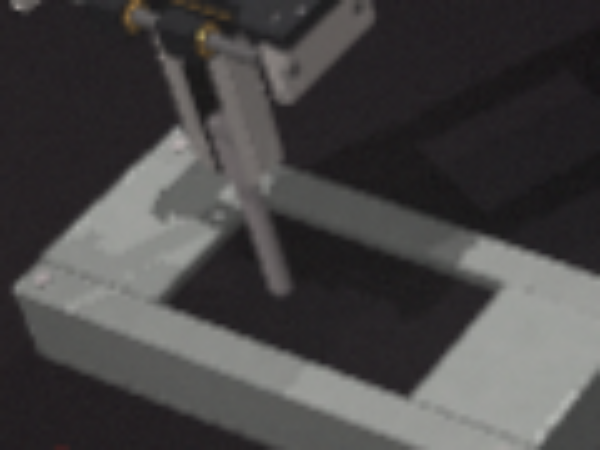

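The shank now disappears at crop pixel (280,290), where the hole was, and there is no resisting force. I'll continue down to the bottom.

Request:
{"name": "drive_tool", "arguments": {
  "commands": [
    [[0.006,0,0,0],[0.006,0,0,0],[0.006,0,0,0],[0.006,0,0,0],[0.004,0,0,0],[0.004,0,0,0],[0,0,0,0],[0,0,0,0]]
  ]
}}

```text
time: 16.45
tool_pos: [0.5234, -0.2448, 0.114]
ee_rot: [0.668, 1.571, -2.583]
wrist_force: [-1.3, 0.4, -1.4]
width: 0.0176
```

Request:
{"name": "drive_tool", "arguments": {
  "commands": [
    [[0.004,0,0,0],[0,0,0,0],[0,0,0,0]]
  ]
}}

```text
time: 16.75
tool_pos: [0.5234, -0.2448, 0.113]
ee_rot: [2.249, 1.571, -1.002]
wrist_force: [0.7, 0.6, -1.4]
width: 0.0177
```

Request:
{"name": "drive_tool", "arguments": {
  "commands": [
    [[0.004,0,0,0],[0,0,0,0],[0,0,0,0]]
  ]
}}

```text
time: 17.05
tool_pos: [0.5234, -0.2448, 0.1119]
ee_rot: [0.406, 1.571, -2.845]
wrist_force: [-0.0, 0.5, -1.8]
width: 0.0175
```

Request:
{"name": "drive_tool", "arguments": {
  "commands": [
    [[0.004,0,0,0],[0,0,0,0],[0,0,0,0]]
  ]
}}

```text
time: 17.35
tool_pos: [0.5234, -0.2448, 0.111]
ee_rot: [2.083, 1.571, -1.168]
wrist_force: [0.9, 0.2, -1.4]
width: 0.0174
```

Request:
{"name": "drive_tool", "arguments": {
  "commands": [
    [[0.003,0,0,0],[0,0,0,0],[0,0,0,0]]
  ]
}}

```text
time: 17.65
tool_pos: [0.5235, -0.2448, 0.1105]
ee_rot: [2.685, 1.57, -0.565]
wrist_force: [-0.1, -0.1, 0.6]
width: 0.0173
```

Run:
```python
from h import *
for i in range(3):
    togo([.5239,-.2436,.111]); s=snap("scene")
a=cv2.resize(s["pixels"][100:190,130:250],(600,450));cv2.imwrite("pics/s8.png",a[...,::-1])
```

```text
t 17.65 tcp [ 0.5235 -0.2448  0.1105] F [-0.09 -0.14  0.61] T [ 0.154  0.054 -0.047] w 0.0173 x [ 4.e-04 -3.e-04 -1.e+00]
togo m [-0.0005 -0.0012 -0.0002] units [-0.0019 -0.005  -0.0009] yaw err frac 2.5621731839897427e-05 q6 1.145
t 17.7 tcp [ 0.5235 -0.2448  0.1105] F [-0.92  0.31  0.36] T [ 0.053  0.04  -0.025] w 0.0174 x [ 3.e-04 -3.e-04 -1.e+00]
togo m [-0.0005 -0.0013 -0.0003] units [-0.002  -0.0051 -0.0011] yaw err frac 1.4578261308109172e-05 q6 1.145
t 17.75 tcp [ 0.5235 -0.2448  0.1104] F [ 0.52 -0.41  1.2 ] T [ 0.146  0.037 -0.012] w 0.0174 x [ 3.e-04 -2.e-04 -1.e+00]
togo m [-0.0006 -0.0012 -0.0003] units [-0.0023 -0.0049 -0.001 ] yaw err frac 1.867584948798527e-05 q6 1.145
```

View pics/s8.png

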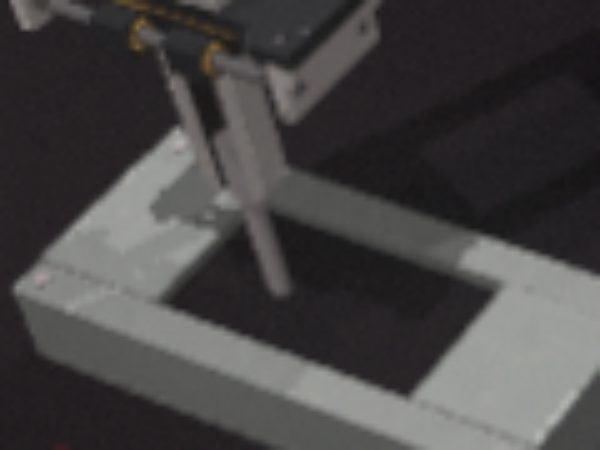

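Contact came 26 mm below the first slab contact, which equals the hole's depth. I'll give it a small extra push and then release.

Request:
{"name": "drive_tool", "arguments": {
  "commands": [
    [[0.002,0,0,0],[0,0,0,0]]
  ]
}}

```text
time: 18.0
tool_pos: [0.5235, -0.2448, 0.1098]
ee_rot: [2.6, 1.57, -0.65]
wrist_force: [-0.2, 0.8, 0.8]
width: 0.0173
```

Request:
{"name": "drive_tool", "arguments": {
  "commands": [
    [[0,0,0,0],[0,0,0,0],[0,0,0,0],[0,0,0,0],[0,0,0,0],[0,0,0,0],[0,0,0,0],[0,0,0,0]]
  ],
  "grip": 0.7
}}

```text
time: 18.8
tool_pos: [0.5234, -0.2448, 0.1097]
ee_rot: [1.749, 1.571, -1.501]
wrist_force: [0.2, 0.2, -0.6]
width: 0.0655
```

Run:
```python
from h import *
togo([.5239,-.2436,.111]); s=snap("scene")
a=cv2.resize(s["pixels"][85:190,120:260],(700,525));cv2.imwrite("pics/s9.png",a[...,::-1])
```

```text
t 18.8 tcp [ 0.5234 -0.2448  0.1097] F [ 0.23  0.22 -0.6 ] T [ 0.029  0.023 -0.027] w 0.0655 x [ 0.e+00 -1.e-04 -1.e+00]
togo m [-0.0013 -0.0013 -0.0004] units [-0.0051 -0.005  -0.0014] yaw err frac 1.756124554224382e-05 q6 1.145
```

View pics/s9.png

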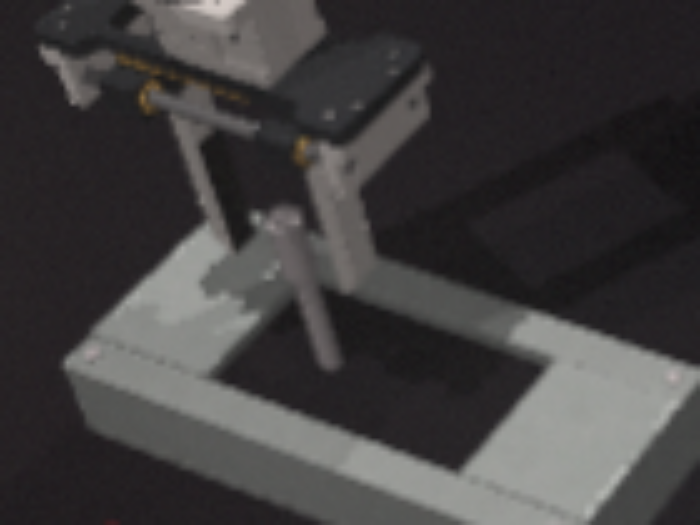

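The post stands by itself between the open fingers. I'll retract straight up.

Request:
{"name": "drive_tool", "arguments": {
  "commands": [
    [[-0.02,0,0,0],[-0.04,0,0,0],[-0.06,0,0,0],[-0.08,0,0,0],[-0.1,0,0,0],[-0.1,0,0,0],[-0.1,0,0,0],[0,0.04,0.05,0],[0,0,0.14,0],[0,0,0.14,0],[0,0,0.14,0],[0,0,0.14,0],[0,0,0.06,0],[0,0,0,0],[0,0,0,0]]
  ]
}}

```text
time: 20.35
tool_pos: [0.3555, -0.2367, 0.2345]
ee_rot: [2.661, 1.57, -0.591]
wrist_force: [1.0, -0.4, -0.0]
width: 0.0658
```

Run:
```python
from h import *
o=robot.get_obs();print(o["time"],o["tool_pos"],o["wrist_force"])
s=snap("scene");t=snap("top");np.savez("sc9.npz",**s);np.savez("tp9.npz",**t)
cv2.imwrite("pics/s10.png",s["pixels"][...,::-1]);cv2.imwrite("pics/t10.png",t["pixels"][...,::-1])
cv2.imwrite("pics/t11.png",cv2.resize(t["pixels"][150:260,390:540],(750,550))[...,::-1])
p=t["pixels"]
for r in (s,t):
    D=r["z_map"]
us,vs=np.meshgrid(range(440,500),range(185,225))
D=np.array([[depthpt(t,u,v) for u in range(425,505)] for v in range(180,230)]).reshape(-1,3)
k=D[:,2]>.1;q=D[k];k2=q[:,2]>.135;print(q[k2].mean(0),q[:,2].max(),k2.sum())
sl=(D[:,2]<.043);print("slab med",np.median(D[sl],0))
```

```text
20.35 [ 0.35552072 -0.23668293  0.23454312] [ 1.01116581 -0.35524115 -0.04667701]
[ 0.48998683 -0.15708251  0.35965794] 1.113963670238198 85
slab med [ 0.52457437 -0.20591321  0.03931974]
```

View pics/s10.png

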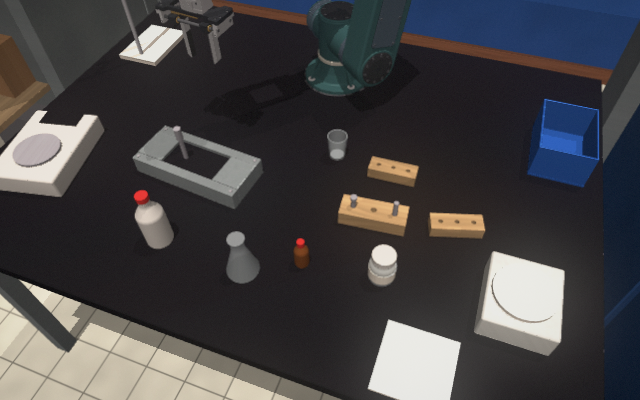

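View pics/t10.png

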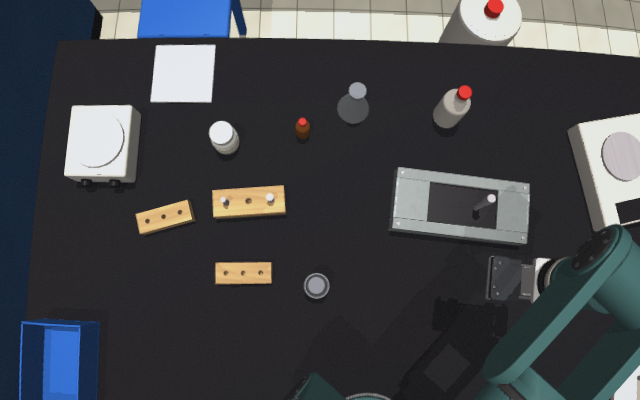

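Run:
```python
from h import *
t={k:v for k,v in np.load("tp9.npz").items()}
im=t["pixels"].astype(int);m=np.zeros(im.shape[:2],np.uint8);m[192:206,484:498]=im[192:206,484:498].min(2)>185
n,l,st,c=cv2.connectedComponentsWithStats(m)
for i in range(1,n):
  if st[i,4]>20:
    vs,us=np.nonzero(l==i); D=np.array([depthpt(t,u,v) for u,v in zip(us,vs)])
    print(c[i],st[i],onplane(t,*c[i],.144),"head z",np.sort(D[:,2])[[len(D)//4,len(D)//2,3*len(D)//4]])
t0={k:v for k,v in np.load("top0.npz").items()}
D=np.array([depthpt(t0,u,v) for u in range(239,245) for v in range(190,196)]);print("ref head z at rack (true .140)",np.median(D[:,2]))
print("bystanders max change px:",np.abs(t["pixels"][80:300,60:380].astype(int)-t0["pixels"][80:300,60:380]).sum(2).__gt__(90).nonzero())
print(robot.get_obs()["time"])
```

```text
[491.11363636 197.79545455] [488 194   7   8  44] [ 0.52731712 -0.23998164  0.144     ] head z [0.14202559 0.14319764 0.14432459]
ref head z at rack (true .140) 0.13993717461930083
bystanders max change px: (array([109, 109, 109, 109, 109, 110, 110, 110, 110, 110, 110, 110, 111,
       111, 111, 111, 111, 111, 111, 111, 112, 112, 112, 112, 112, 112,
       112, 112, 112, 113, 113, 113, 113, 113, 113, 113, 113, 113, 113,
       114, 114, 114, 114, 114, 114, 114, 114, 114, 114, 114, 115, 115,
       115, 115, 115, 115, 115, 115, 115, 115, 116, 116, 116, 116, 116,
       116, 116, 116, 116, 117, 117, 117, 117, 117, 117, 117, 117, 117,
       118, 118, 118, 118, 118, 118, 118, 118, 119, 119, 119, 119, 120,
       120, 120, 120, 121, 121, 123, 123, 123, 123, 123, 124, 124, 124,
       124, 124, 124, 125, 125, 125, 125, 125, 125, 125, 126, 126, 126,
       126, 126, 126, 126, 126, 127, 127, 127, 127, 127, 127, 127, 127,
       128, 128, 128, 128, 128, 128, 128, 128, 129, 129, 129, 129, 129,
       129, 129, 129, 130, 130, 130, 130, 130, 130, 130, 130, 131, 131,
       131, 131, 131, 131, 1
[... 393 characters left out ...]
181, 182, 183, 184, 185, 186, 187, 188, 180, 181, 182, 183, 184,
       185, 186, 187, 188, 181, 182, 183, 184, 185, 186, 187, 188, 189,
       181, 182, 183, 184, 185, 186, 187, 188, 182, 183, 184, 185, 184,
       185, 189, 190, 189, 190, 186, 188, 189, 190, 191, 186, 187, 188,
       189, 190, 191, 185, 186, 187, 188, 189, 190, 191, 184, 185, 186,
       187, 188, 189, 190, 191, 184, 185, 186, 187, 188, 189, 190, 191,
       184, 185, 186, 187, 188, 189, 190, 191, 184, 185, 186, 187, 188,
       189, 190, 191, 184, 185, 186, 187, 188, 189, 190, 191, 184, 185,
       186, 187, 188, 189, 190, 191, 185, 186, 187, 188, 189, 190, 191,
       185, 186, 187, 188, 189, 190, 187, 188, 189]))
20.45
```

View pics/t11.png

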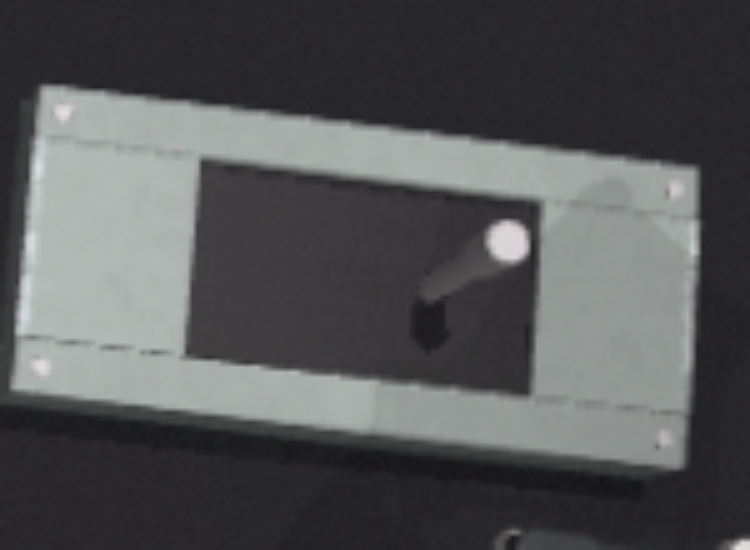

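The head's height says the post is home. The head seems to sit a few mm off the point above the hole, so I'll check the lean in both views.

Run:
```python
from h import *
t={k:v for k,v in np.load("tp9.npz").items()};s={k:v for k,v in np.load("sc9.npz").items()}
t0={k:v for k,v in np.load("top0.npz").items()};s0={k:v for k,v in np.load("scene0.npz").items()}
H=np.array([.5222,-.2435])
print("upright head px top",proj(t,[*H,.144]),"hole px",proj(t,[*H,.04]))
print("scene upright head px",proj(s,[*H,.144]),"base",proj(s,[*H,.04]))
cv2.imwrite("pics/z1.png",np.hstack([cv2.resize(s["pixels"][120:170,165:205],(400,500),interpolation=cv2.INTER_CUBIC),cv2.resize(t["pixels"][185:225,468:500],(400,500),interpolation=cv2.INTER_CUBIC)])[...,::-1])
g=s["pixels"].astype(int).sum(2)//3
for r in range(126,162,3): print(r,g[r,170:194])
def axis(p,b):
    for r in range(126,162,2):pass
```

```text
upright head px top (np.float64(492.85501048457627), np.float64(200.2761505858595)) hole px (np.float64(476.2308369770758), np.float64(207.5008460337389))
scene upright head px (np.float64(177.4867307250521), np.float64(125.7678407180071)) base (np.float64(187.00177698156912), np.float64(155.6262544179111))
126 [ 42  33  36  47  84 123 138 136 121 106  64  36  35  34  34  35  34  35
  34  35  35  35  35  33]
129 [127 127 137 168 180 181 182 181 176 145  78  40  34  36  36  36  36  35
  34  37  35  36  35  35]
132 [128 128 128 121 100  93  96  94  88  82  75  94 126 108  94  88  62  40
  32  35  34  33  33  32]
135 [131 128 132 134 122 103  97  96  92  87  80  75  90 122 130 133 132 132
 133 132 135 129 104  87]
138 [133 133 131 132 135 127 106  96  95  90  86  80  77 101 135 134 134 133
 133 135 134 132 133 132]
141 [135 133 134 132 134 133 133 127 104  89  88  83  77  73  74  79  83  91
 108 117 118 129 134 132]
144 [134 133 134 133 130 110  79  63  55  69  96  90  82  72  53  34  32  34
  38  39  48  64  73  83]
147 [133 130 117  90  60  52  37  32  32  39  69  97  94  86  72  54  34  35
  34  34  33  32  35  36]
150 [87 60 52 36 32 32 35 34 32 34 39 68 96 94 86 74 51 37 38 34 33 31 33 36]
153 [42 31 33 32 31 31 31 35 36 37 35 39 69 96 94 86 71 50 31 29 29 28 29 32]
156 [35 34 36 36 36 35 35 38 35 37 36 37 41 68 95 92 84 70 49 32 33 37 38 36]
159 [37 37 37 37 36 34 35 35 36 35 36 36 36 32 36 44 49 42 37 36 39 37 35 36]
```

View pics/z1.png

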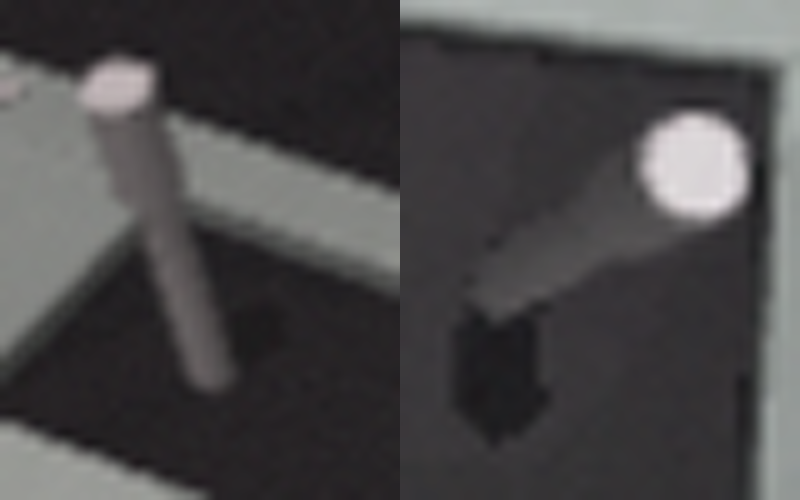

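```bash
python3 -c "
from h import *
print(robot.get_obs()['time'],robot.get_obs()['wrist_force'].round(1)); print(robot.close_job())"
```

```text
20.45 [-0.3  0.2  0.6]
the job is handed in; nothing more can be done
None
```

The post is planted in the stand's blind hole and stands by itself, but it leans about 3°. I handed the job in at 20.5 s.

**What I did:** I took the headed post from the middle well of the largest rack and set its tip on the slab's plain -y end. I slid it about 24 mm along the middle line under 3.5–4 N, which pressed the slab roughly 2.5–3 mm, until the force dropped away at the hole. I then lowered it in with no resistance, pressed it home with about 2 N, released it and backed the arm away.

**Last checks:**
- **Depth:** the post touched bottom 26 mm below first slab contact, and the head top measured 143 mm, which fits fully home (143–144 mm).
- **Other items:** over the rack, jar, dropper, beaker and flask, only the emptied well changed in the top picture. In the final pictures the wash bottle also looks unmoved, and both pegs are still in their wells.

**Checks that disagreed:**
- **Lean:** both cameras put the head about 6 mm from the point above the hole, a lean of about 3°. That is within the roughly 3.6° the hole's play allows. The slope of the shank in the scene view suggested less. I did not re-grip to straighten it.
- **Scene camera:** it read about 7–8 mm too far in x compared with the top camera and the arm, so I used the top camera for positions.

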